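# Feel along the carved bead up to the knot

## Robot

A 6-joint arm with a two-finger parallel gripper is mounted at the origin on the work surface. World frame = base frame: x ahead of the robot, y to its left, z up, the work surface at z = 0. Lengths are in m, angles in rad, forces in N, time in s.
With the tool pointing down it reaches from about 0.35 to 0.875 m from the base axis. Payload 4.2 kg.
Tool frame: the origin (TCP) lies at the very end of the fingers, on their centre line; the grasp point (between the pads) lies 19 mm behind it; z points along the fingers, y is the line along which they close (so a half turn about z gives the same grasp; the last joint's range is limited). The gripper opens to 85 mm and grips with 20 to 120 N. Pads are 22 mm wide; open, the fingers measure 114 mm over their backs; the gripper's body (76 mm by 85 mm) begins 54 mm behind the grasp point. The pads swing forward as they close: fully open they stand 13 mm farther back than shut.
Start: joints at [1.537, 0.385, 0.008, 0, -1.194, -0.259], TCP at [0.18, 0.598, 0.231] pointing down, gripper open.
Joint ranges: [-3.14, 3.14], [-1.21, 2.06], [-1.07, 1.41], [-3.16, 2.05], [-2.99, -0.16], [-3.1, 3.1]. Speed limits (rad/s): [2.79, 2.79, 3.14, 3.14, 3.14, 3.14].

## Interface

Orientations are given as a unit quaternion [w, x, y, z].
In Python, from plant import manip gives the robot as it stands.
- The arm moves only by the tool apply_moves, never from a script. Its argument "deltas" is a list that holds one entry, the list of rows, each a list of 5 numbers: the closure in counts, from 0 (fully open) to 255 (shut), then the shift along the world's x, y, z in m, then the turn about the world's z in degrees. In form: [[[hand, x, y, z, roll], ...]]. A call has 1 to 20 rows; each row shifts and turns the commanded pose from where the row before left it; what a row does not reach is not made up. A row lasts 1/8 s, in which the tool goes at most 62.5 mm and 10.7 degrees, less where a joint would pass 70% of its speed; a pose out of reach is approached as far as the arm can. A call with a gripper value outside its range is refused whole. The fingers move at their own pace and stop on an object; "grip_force" is the grip in N (left out, the last holds). Time passes only in rows, so rows that do not move let the fingers close. It gives the time, the measured TCP pose, the force and the opening at its end, in the units of the state.
- manip.get_obs(): the state, without advancing time (a new reading comes with each control period).
- manip.read_camera(name): name is "side" or "top"; returns a dict with "pixels" (384x512x3 uint8, red, green, blue), "mtx" (3x3 intrinsics, pixels), "pose" (4x4, takes a point from camera to world coordinates). Camera axes: x right, y down, z forward; pixel columns grow to the right and rows downward; lengths in m; the calibration is good to about 2 mm. A picture is of the moment at which its call begins. There is no depth.
- manip.close_job(): hands the job in, once; it reports no verdict.
The state is a dict: "time_s": time; "joint_positions": joint angles; "joint_vel": joint speeds; "effort": joint torques, N m; "tcp_pos": TCP position; "tool_rot": TCP orientation; "ft_force": force on the tool from outside, world axes, zero at the start; "wrist_torque": the same for the moment, N m; "opening": opening from 0.0 (shut) to 1.0 (fully open).
Only numpy, scipy, OpenCV 4.12 (cv2) and the standard library are available. Lean on these libraries where they do the work, as an engineer would, in place of code of your own. Each camera call takes 0.05 s, during which the arm holds its last target. There are 200 camera calls.

## Task

Check the freshly carved bead on the wooden panel by touch: with the gripper's fingers closed, set the fingertips lightly on the curved bead where it leaves the round rosette and run them along its crest, touching gently all the way, until they come to the dark knot. Stop there and finish with the fingertips still resting lightly on the knot, to show where the recutting starts. Do not lift, shift or press hard on the panel, and leave the gouge, the glue bottle and the sharpening stone where they are.

Things in the scene. Friction and masses are not known exactly. Their poses are not given: they have to be found in the camera images.
- panel: loose carved panel of pale wood, 126 x 330 x 22 mm, about 0.5 kg, flat on a foam mat on the timber block. Origin: centre of its underside, 78 mm above the table. x runs across it, from its leaf carving towards the back fence; y along it towards its rosette end; z up. Leaf carving at x = -57 to -2 mm, at most 4 mm above its top face. It is held only by friction and the two stops
- block: heavy fixed dark timber block, 280 x 620 x 70 mm, origin at the centre of its underside, on the table; axes along the panel's. The green foam mat on it is 8 mm thick and gives: the panel sinks about 1 mm for each 5 N pressed, at most 5 mm, and comes back. Screwed on it, 21 mm high: a back fence beyond the panel's +x side and an end stop at the panel's -y end (gap under 3 mm)
- bead: the carved bead on top of the panel, part of it, with the panel's frame and origin: a honey-brown half-round ridge 15 mm wide, crest 28 mm above this origin, 106 mm above the table. Its crest follows an arc of radius 280 mm about x = -245, y = 0 mm, from x = 6, y = 124 over x = 35, y = 0 to x = 2, y = -132 mm. The rosette, 28 mm wide and equally high, is centred at x = -1, y = 138 mm
- bead_0 (a point): point on the crest of the bead where it leaves the rosette, at x = 10, y = 117 mm of the panel: the start of the run, 24 mm from the rosette's centre
- bead_1 (a point): point on the crest of the bead, 30.1 mm along the arc from bead_0, away from the rosette
- bead_2 (a point): point on the crest, 30 mm further along
- bead_3 (a point): point on the crest, 30 mm further along
- bead_4 (a point): point on the crest, 30 mm further along, the middle of the arc (y = 0)
- bead_5 (a point): point on the crest, 30 mm further along
- bead_6 (a point): point on the crest, 30 mm further along
- knot_top (a point): the dark brown knot, a band over the bead's whole width, about 17 mm long along it and flush with it, darkest in the middle; this point is on the crest at its middle. It lies 5 to 57 mm along the arc beyond bead_6, at a different place each time
- gouge: carving gouge with a wooden handle, 225 mm long, 26 mm thick, lying on the block along the panel's -x side (between the panel and the robot); origin under its middle; loose, leave alone
- glue: white glue bottle with an orange cap, 52 mm across, 105 mm high, standing on the block beyond one end of the panel; origin at the centre of its foot; loose, leave alone
- stone: grey sharpening stone in a wooden base, 150 x 50 x 28 mm, lying across the block beyond the other end of the panel; origin under its middle; loose, leave alone

How it is judged:
By the outcome, as a careful person would: the job done as asked, in the order asked, and still so for the second after the job is handed in, while the arm keeps its last pose, push and grip.
It also fails if it takes over 54 s, if anything falls off the work surface, if the arm or the gripper's body presses on something with over 40 N, if the wrist force passes 120 N, or if a joint passes its speed limit or range.

## Working session

There is one attempt and no reset: what is moved stays moved. The work goes in short steps, Python scripts to look and compute and a tool call to move; the robot and the scene stay as the last step left them, time stands still between calls to the robot, and variables do not carry over. Pictures are saved under pics/ and viewed, on a budget of 10 in all, crops included, one or two more only if the job needs it, and the job is handed in when it is done.

Besides the shell and the picture viewer there is one more tool, called after "Emit:" as name(argument=value, ...) on one line, values as JSON. apply_moves: Moves the arm, as the interface text tells. Its arguments: {"type":"object","properties":{"deltas":{"type":"array"},"grip_force":{"type":"number"}},"required":["deltas"]}

```bash
mkdir -p pics; python3 - <<'E'
from plant import manip
import cv2,numpy as np
for n in("top","side"):
    c=manip.read_camera(n); cv2.imwrite(f"pics/{n}0.png",c["pixels"][:,:,::-1]); print(n,c["mtx"].tolist(),np.round(c["pose"],4).tolist())
print(manip.get_obs())
E
```

```text
top [[351.35642330324845, 0.0, 253.66048359306797], [0.0, 351.35642330324845, 198.46946125581158], [0.0, 0.0, 1.0]] [[-0.0263, -0.9903, 0.1365, 0.4363], [-0.9996, 0.0253, -0.0095, 0.0411], [0.006, -0.1367, -0.9906, 0.9031], [0.0, 0.0, 0.0, 1.0]]
side [[352.0161160222215, 0.0, 254.52122540728507], [0.0, 352.0161160222215, 187.49985629156998], [0.0, 0.0, 1.0]] [[0.7868, -0.4771, 0.3916, 0.2176], [-0.6172, -0.5995, 0.5095, -0.3467], [-0.0083, -0.6426, -0.7662, 0.7019], [0.0, 0.0, 0.0, 1.0]]
{'time_s': 0.1, 'joint_positions': array([ 1.53661910e+00,  3.85515166e-01,  6.78019666e-03, -4.07366579e-04,
       -1.19401940e+00, -2.58601738e-01]), 'joint_vel': array([-3.22441633e-04, -4.85572865e-04,  3.72652991e-03, -2.80895969e-05,
        1.64576508e-04,  1.62776553e-03]), 'effort': array([-7.26309099e-04, -3.93317306e+01,  1.88930851e+01,  4.19803530e+00,
       -2.61287540e-03,  5.29755312e-06]), 'tcp_pos': array([0.18022357, 0.59791525, 0.23032058]), 'tool_rot': array([ 9.94065393e-04,  9.89292728e-01, -1.45941439e-01, -7.85038781e-05]), 'ft_force': array([-0.06337859,  0.66614018,  0.07781859]), 'wrist_torque': array([-0.04515604,  0.003879  ,  0.01728839]), 'opening': 1.001757972912285}
```

View pics/top0.png

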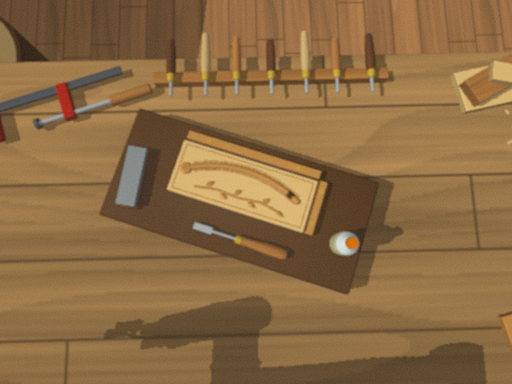

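View pics/side0.png

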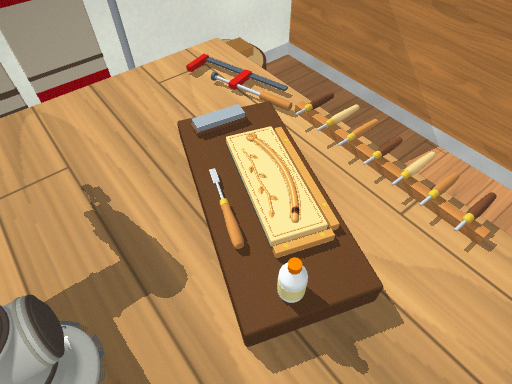

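The top view shows the panel with its rosette at about (186,168), the bead arcing to a dark knot near (294,198), the stone on the left and the glue on the right. In the side view the knot is near (295,213).

```bash
cat > h.py <<'E'
import cv2,numpy as np
from plant import manip
def ray(c,uv,z):
    uv=np.atleast_2d(uv); d=np.c_[uv,np.ones(len(uv))]@np.linalg.inv(c["mtx"]).T@c["pose"][:3,:3].T
    o=c["pose"][:3,3]; return o+d*((z-o[2])/d[:,2])[:,None]
def proj(c,P):
    q=(np.atleast_2d(P)-c["pose"][:3,3])@c["pose"][:3,:3]; q=q@c["mtx"].T; return q[:,:2]/q[:,2:]
E
python3 - <<'E'
from h import *
for n,roi in(("top",(150,120,190,130)),("side",(210,110,140,150))):
    c=manip.read_camera(n); im=c["pixels"]; x,y,w,h=roi
    hsv=cv2.cvtColor(im,cv2.COLOR_RGB2HSV)
    m=np.zeros(im.shape[:2],np.uint8); m[y:y+h,x:x+w]=255
    pale=((hsv[...,1]<140)&(hsv[...,2]>190)&(m>0)).astype(np.uint8)
    k,_=cv2.findContours(pale,cv2.RETR_EXTERNAL,2); k=max(k,key=cv2.contourArea)
    P=ray(c,k[:,0].astype(float),0.100)[:,:2].astype(np.float32)
    r=cv2.minAreaRect(P*1000); print(n,"panel rect",r)
    print(np.round(cv2.boxPoints(r)).tolist())
    big=cv2.resize(im[y:y+h,x:x+w],None,fx=4,fy=4,interpolation=cv2.INTER_CUBIC)
    cv2.imwrite(f"pics/{n}crop.png",big[:,:,::-1])
E
```

```text
top panel rect ((579.180419921875, 59.67839050292969), (326.4083557128906, 123.48011779785156), 70.88658142089844)
[[467.0, -74.0], [584.0, -115.0], [691.0, 194.0], [574.0, 234.0]]
side panel rect ((574.9520874023438, 58.12335205078125), (331.3997497558594, 128.35829162597656), 70.86206817626953)
[[460.0, -77.0], [581.0, -119.0], [690.0, 194.0], [569.0, 236.0]]
```

View pics/topcrop.png

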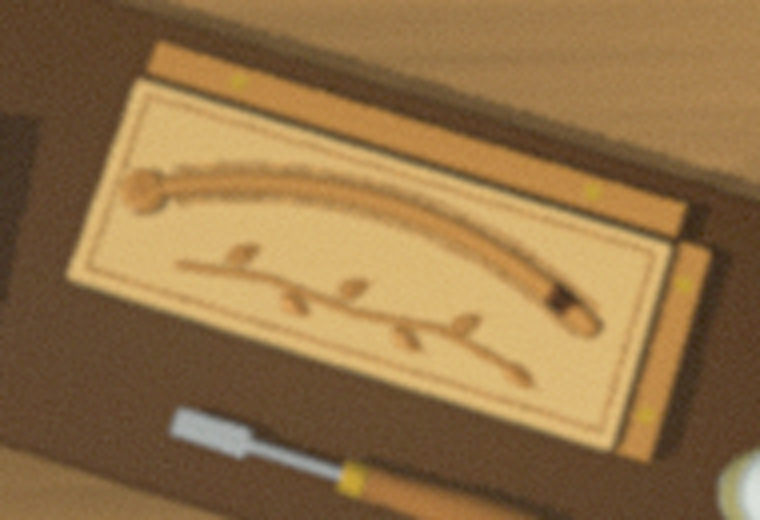

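View pics/sidecrop.png

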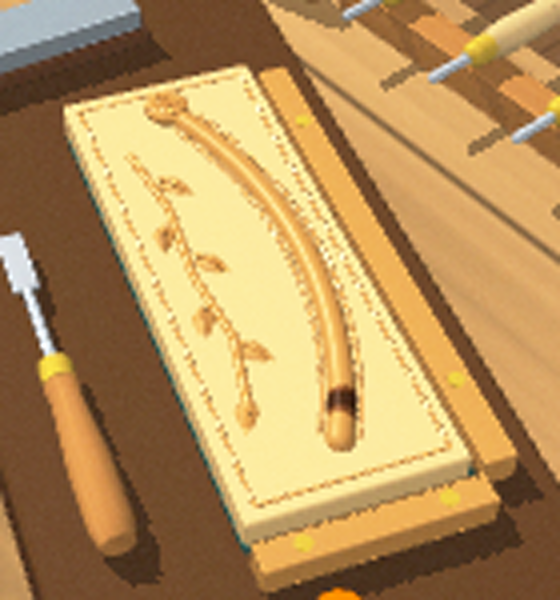

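The top crop puts the knot at crop (562,299), which is image (290.5,194.7), and the rosette at crop (143,189). The side crop puts the knot at crop (341,401), which is image (295,210).

```bash
cat >> h.py <<'E'
yaw=np.radians(-19.12); R2=np.array([[np.cos(yaw),-np.sin(yaw)],[np.sin(yaw),np.cos(yaw)]])
O=np.array([.5792,.0597])
def w(p): return O+R2@np.asarray(p,float)
def inv(q): return R2.T@(np.asarray(q)[:2]-O)
def arc(s): # s mm from bead_0, panel metres
    a=np.arcsin(117/280)-s/280; return np.array([-.245+.28*np.cos(a),.28*np.sin(a)])
E
python3 - <<'E'
from h import *
for n,kp,rp in(("top",(290.5,194.7),(185.7,167.2)),("side",(295.2,210.3),(251.5,136.5))):
    c=manip.read_camera(n); g=cv2.cvtColor(c["pixels"],cv2.COLOR_RGB2GRAY).astype(float)
    x,y=map(int,kp); b=g[y-7:y+8,x-7:x+8]; wt=np.clip(105-b,0,None)
    v,u=np.mgrid[y-7:y+8,x-7:x+8]; k=((u*wt).sum()/wt.sum(),(v*wt).sum()/wt.sum())
    K=ray(c,k,.106)[0]; Rz=ray(c,rp,.106)[0]; p=inv(K)
    s=280*(np.arcsin(117/280)-np.arctan2(p[1],p[0]+.245))
    print(n,k,"knot",K,"panel",p*1e3,"radius",np.hypot(p[0]+.245,p[1]),"s",s,"rosette",Rz,inv(Rz)*1e3)
    # bead crest: bright-saturated centre across the arc
    hsv=cv2.cvtColor(c["pixels"],cv2.COLOR_RGB2HSV)
    for s in range(20,200,30):
        q=arc(s); a=np.arctan2(q[1],q[0]+.245); t=np.arange(-.016,.0161,.001)
        P=np.array([np.r_[w(q+d*np.array([np.cos(a),np.sin(a)])),.106] for d in t])
        uv=proj(c,P).astype(np.float32); sm=cv2.remap(hsv[...,1],uv[:,:1],uv[:,1:],1)[:,0].astype(float)
        ww=np.clip(sm-sm.min()-.5*np.ptp(sm),0,None); print(s,"off mm",round(1e3*(t*ww).sum()/ww.sum(),1),end="; ")
    print()
for s in [0,30,60,90,120,150,180,200]: print(s,np.round(w(arc(s)),4))
E
```

```text
top (np.float64(290.07250221043324), np.float64(194.25906277630415)) knot [ 0.5537613  -0.05038075  0.106     ] panel [  12.02132866 -112.34049076] radius 0.28050017691994344 s 236.0815830924361 rosette [0.62323719 0.1888544  0.106     ] [ -0.6963644  136.45383536]
20 off mm -0.1; 50 off mm -0.2; 80 off mm -0.8; 110 off mm -0.8; 140 off mm -1.4; 170 off mm -1.0; 
side (np.float64(295.817465528562), np.float64(209.63296126066973)) knot [ 0.55252236 -0.05199065  0.106     ] panel [  11.37806102 -114.26739074] radius 0.28068976959941316 s 238.09986941527393 rosette [0.61955297 0.18602651 0.106     ] [ -3.25107594 132.5751846 ]
20 off mm -5.0; 50 off mm -4.1; 80 off mm -4.4; 110 off mm -0.9; 140 off mm -4.0; 170 off mm -1.4; 
0 [0.6264 0.1672]
30 [0.6277 0.1372]
60 [0.6258 0.1073]
90 [0.6207 0.0777]
120 [0.6125 0.0489]
150 [0.6012 0.0211]
180 [ 0.5871 -0.0053]
200 [ 0.5761 -0.022 ]
```

Both views agree on the knot to about 2 mm, at s≈236 mm along the arc and a radius of 280.5 mm. Next I close the fingers and move above bead_0.

Emit:
apply_moves(deltas=[[[255,0.032,-0.031,0,0],[255,0.032,-0.031,0,0],[255,0.032,-0.031,0,0],[255,0.032,-0.031,0,0],[255,0.032,-0.031,0,0],[255,0.032,-0.031,0,0],[255,0.032,-0.031,0,0],[255,0.032,-0.031,0,0],[255,0.032,-0.031,0,0],[255,0.032,-0.031,0,0],[255,0.032,-0.031,0,0],[255,0.032,-0.031,0,0],[255,0.032,-0.031,0,0],[255,0.03,-0.028,0,0],[255,0,0,-0.03,0],[255,0,0,-0.03,0],[255,0,0,-0.03,0],[255,0,0,0,0],[255,0,0,0,0]]], grip_force=20)

```text
time_s: 2.68
tcp_pos: [0.6272, 0.1677, 0.1426]
tool_rot: [-0.0, 0.989, -0.146, 0.001]
ft_force: [0.7, 1.1, 0.1]
opening: -0.002
```

```bash
python3 - <<'E'
from h import *
o=manip.get_obs(); print(o)
ims=[]
for n in("top","side"):
    c=manip.read_camera(n); u=proj(c,np.r_[w(arc(0)),.106])[0]; t=proj(c,o["tcp_pos"])[0]; x,y=map(int,u); print(n,u,t)
    ims.append(cv2.resize(c["pixels"][y-45:y+45,x-45:x+45],(396,396),interpolation=2))
cv2.imwrite("pics/app.png",np.hstack(ims)[:,:,::-1])
E
```

```text
{'time_s': 2.675, 'joint_positions': array([ 5.10236008e-01,  4.93176737e-01, -4.98329517e-02,  8.47500719e-04,
       -1.02579123e+00,  7.67822816e-01]), 'joint_vel': array([-2.54289216e-04, -1.47205668e-02,  1.54359130e-02, -1.98592438e-03,
        2.74380944e-03, -8.32271101e-06]), 'effort': array([-5.61121583e-02, -4.18244112e+01,  1.67194748e+01,  3.72093491e+00,
       -2.35221646e-02, -5.13972020e-05]), 'tcp_pos': array([0.62723337, 0.16767092, 0.14264896]), 'tool_rot': array([-3.21842812e-04,  9.89338611e-01, -1.45629621e-01,  1.01158047e-03]), 'ft_force': array([0.71559829, 1.11349317, 0.10481138]), 'wrist_torque': array([-0.01088799, -0.04457534, -0.00403333]), 'opening': -0.0019589324074733984}
top [195.06860827 165.64136872] [192.2069644  161.48058082]
side [258.29403788 139.32006444] [258.43684495 127.73226422]
```

View pics/app.png

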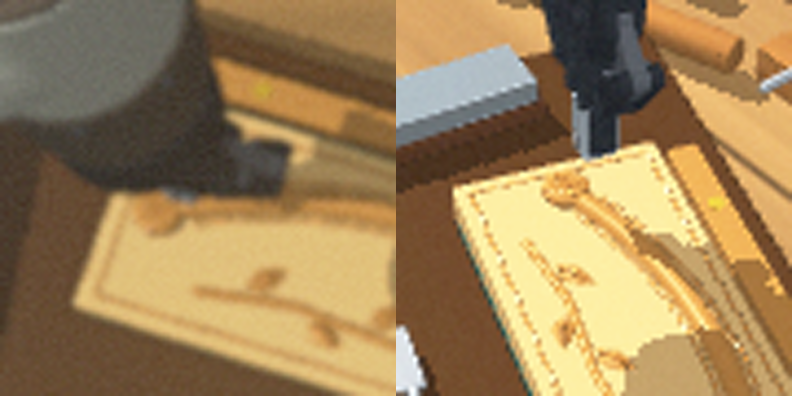

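The closed fingertips appear at side-image (259,129), against a prediction of (258,128), so the calibration holds. Next is the descent.

Emit:
apply_moves(deltas=[[[255,-0.001,0,-0.012,0],[255,0,0,-0.012,0],[255,0,0,-0.008,0],[255,0,0,0,0],[255,0,0,0,0],[255,0,0,0,0]]])

```text
time_s: 3.52
tcp_pos: [0.6257, 0.1675, 0.1098]
tool_rot: [-0.0, 0.989, -0.146, 0.0]
ft_force: [0.5, 0.7, 0.6]
opening: 0.003
```

Emit:
apply_moves(deltas=[[[255,0,0,-0.001,0],[255,0,0,-0.001,0],[255,0,0,0,0],[255,0,0,0,0]]])

```text
time_s: 4.03
tcp_pos: [0.6254, 0.1674, 0.1073]
tool_rot: [-0.0, 0.989, -0.146, 0.0]
ft_force: [-0.6, 0.6, -0.8]
opening: -0.001
```

Emit:
apply_moves(deltas=[[[255,0.001,0,-0.0007,0],[255,0,0,0,0],[255,0,0,0,0]]])

```text
time_s: 4.4
tcp_pos: [0.6264, 0.1674, 0.1066]
tool_rot: [0.0, 0.989, -0.146, -0.0]
ft_force: [-0.0, -0.2, 0.1]
opening: 0.003
```

Emit:
apply_moves(deltas=[[[255,0,0,-0.0007,0],[255,0,0,0,0],[255,0,0,0,0]]])

```text
time_s: 4.78
tcp_pos: [0.6264, 0.1674, 0.1061]
tool_rot: [-0.0, 0.989, -0.146, 0.0]
ft_force: [-0.3, -0.3, 0.5]
opening: -0.002
```

Emit:
apply_moves(deltas=[[[255,0,0,-0.0005,0],[255,0,0,0,0],[255,0,0,0,0]]])

```text
time_s: 5.15
tcp_pos: [0.6265, 0.1674, 0.1057]
tool_rot: [-0.0, 0.989, -0.146, 0.0]
ft_force: [-0.6, 0.3, 3.2]
opening: -0.005
```

```bash
python3 - <<'E'
from h import *
for s in range(0,241,4): print(s,np.round(w(arc(s)),4), end=" ")
F=[]
for i in range(4): manip.read_camera("side"); F.append(manip.get_obs()["ft_force"])
print(np.array(F))
E
```

```text
0 [0.6264 0.1672] 4 [0.6267 0.1632] 8 [0.6271 0.1592] 12 [0.6273 0.1552] 16 [0.6275 0.1512] 20 [0.6276 0.1472] 24 [0.6277 0.1432] 28 [0.6277 0.1392] 32 [0.6277 0.1352] 36 [0.6276 0.1312] 40 [0.6274 0.1272] 44 [0.6272 0.1232] 48 [0.6269 0.1192] 52 [0.6266 0.1152] 56 [0.6262 0.1113] 60 [0.6258 0.1073] 64 [0.6253 0.1033] 68 [0.6248 0.0994] 72 [0.6241 0.0954] 76 [0.6235 0.0915] 80 [0.6228 0.0875] 84 [0.622  0.0836] 88 [0.6212 0.0797] 92 [0.6203 0.0758] 96 [0.6193 0.0719] 100 [0.6183 0.068 ] 104 [0.6173 0.0642] 108 [0.6162 0.0603] 112 [0.615  0.0565] 116 [0.6138 0.0527] 120 [0.6125 0.0489] 124 [0.6112 0.0451] 128 [0.6098 0.0414] 132 [0.6084 0.0376] 136 [0.6069 0.0339] 140 [0.6053 0.0302] 144 [0.6037 0.0266] 148 [0.6021 0.0229] 152 [0.6004 0.0193] 156 [0.5986 0.0157] 160 [0.5968 0.0121] 164 [0.595  0.0086] 168 [0.5931 0.0051] 172 [0.5911 0.0016] 176 [ 0.5891 -0.0019] 180 [ 0.5871 -0.0053] 184 [ 0.585  -0.0087] 188 [ 0.5828 -0.0121] 192 [ 0.5806 -0.0154] 196 [ 0.5784 -0.0188] 200 [ 0.5761 -0.022 ] 204 [ 0.5738 -0.0253] 208 [ 0.5714 -0.0285] 212 [ 0.569  -0.0317] 216 [ 0.5665 -0.0348] 220 [ 0.564  -0.0379] 224 [ 0.5614 -0.041 ] 228 [ 0.5588 -0.044 ] 232 [ 0.5561 -0.047 ] 236 [ 0.5534 -0.05  ] 240 [ 0.5507 -0.0529] [[-0.25351352  0.34122865  3.45516872]
 [-1.08937273  0.11967893  3.65027981]
 [-1.09144201 -0.10997198  4.0730159 ]
 [-1.09945259  0.31655786  3.4499693 ]]
```

Contact force is about 3.5 N. The run starts now, 2 mm per row.

Emit:
apply_moves(deltas=[[[255,0.0002,-0.002,0,0],[255,0.0002,-0.002,0,0],[255,0.0001,-0.002,0,0],[255,0.0001,-0.002,0,0],[255,0.0001,-0.002,0,0]]])

```text
time_s: 5.98
tcp_pos: [0.6273, 0.1574, 0.1056]
tool_rot: [-0.0, 0.989, -0.146, 0.0]
ft_force: [0.8, 3.2, 3.2]
opening: 0.002
```

Emit:
apply_moves(deltas=[[[255,0.0001,-0.002,0,0],[255,0.0001,-0.002,0,0],[255,0.0001,-0.002,0,0],[255,0.0001,-0.002,0,0],[255,0,-0.002,0,0]]])

```text
time_s: 6.6
tcp_pos: [0.6276, 0.1473, 0.1055]
tool_rot: [-0.0, 0.989, -0.146, 0.0]
ft_force: [-0.3, 3.0, 4.7]
opening: -0.003
```

Emit:
apply_moves(deltas=[[[255,0,-0.002,0.0002,0],[255,0.0001,-0.002,0,0],[255,0,-0.002,0,0],[255,0,-0.002,0,0],[255,0,-0.002,0,0],[255,0,-0.002,0,0],[255,0,-0.002,0,0],[255,-0.0001,-0.002,0,0],[255,-0.0001,-0.002,0,0],[255,-0.0001,-0.002,0,0]]])

```text
time_s: 7.85
tcp_pos: [0.6273, 0.1272, 0.1056]
tool_rot: [0.0, 0.989, -0.146, -0.0]
ft_force: [0.1, 2.6, 3.7]
opening: 0.004
```

```bash
python3 - <<'E'
from h import *
o=manip.get_obs(); print(o["tcp_pos"],o["ft_force"],inv(o["tcp_pos"]))
c=manip.read_camera("side"); im=c["pixels"]; hsv=cv2.cvtColor(im,cv2.COLOR_RGB2HSV)
g=cv2.cvtColor(im,cv2.COLOR_RGB2GRAY).astype(float); x,y=295,210
b=g[y-7:y+8,x-7:x+8]; wt=np.clip(105-b,0,None); v,u=np.mgrid[y-7:y+8,x-7:x+8]; print("knot px",(u*wt).sum()/wt.sum(),(v*wt).sum()/wt.sum(),"was 295.82 209.63", wt.sum())
cv2.imwrite("pics/run1.png",cv2.resize(im[90:260,200:360],None,fx=3.5,fy=3.5,interpolation=2)[:,:,::-1])
E
```

```text
[0.62726833 0.12720574 0.10560134] [0.05631571 2.57116232 3.70314099] [0.02330527 0.07952643]
knot px 295.1042068699344 209.67502894635277 was 295.82 209.63 2591.0
```

View pics/run1.png

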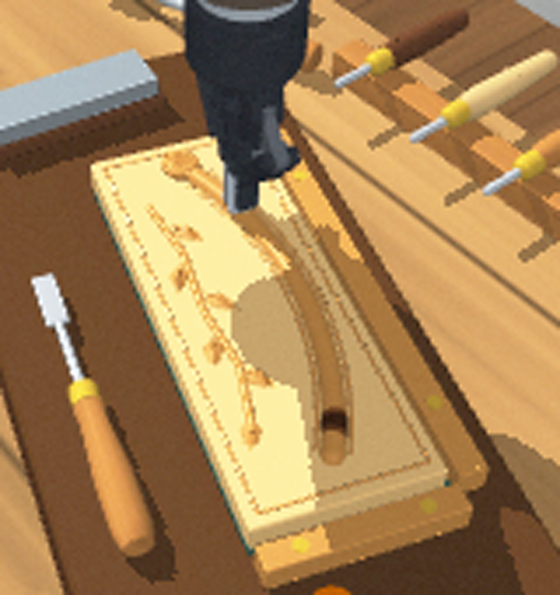

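The fingertip is on the bead at crop (240,210), and the knot at crop (333,418) and the panel have not moved. Continuing.

Emit:
apply_moves(deltas=[[[255,-0.0001,-0.002,0,0],[255,-0.0001,-0.002,0,0],[255,-0.0001,-0.002,0,0],[255,-0.0001,-0.002,0,0],[255,-0.0001,-0.002,0,0],[255,-0.0002,-0.002,0,0],[255,-0.0002,-0.002,0,0],[255,-0.0002,-0.002,0,0],[255,-0.0002,-0.002,0,0],[255,-0.0002,-0.002,0,0]]])

```text
time_s: 9.15
tcp_pos: [0.6257, 0.1073, 0.1056]
tool_rot: [0.0, 0.989, -0.146, -0.0]
ft_force: [0.5, 2.0, 4.2]
opening: -0.001
```

Emit:
apply_moves(deltas=[[[255,-0.0002,-0.002,0,0],[255,-0.0002,-0.002,0,0],[255,-0.0003,-0.002,0,0],[255,-0.0003,-0.002,0,0],[255,-0.0003,-0.002,0,0],[255,-0.0003,-0.002,0,0],[255,-0.0003,-0.002,0,0],[255,-0.0003,-0.002,0,0],[255,-0.0004,-0.0019,0,0],[255,-0.0004,-0.0019,0,0]]])

```text
time_s: 10.4
tcp_pos: [0.6228, 0.0875, 0.1056]
tool_rot: [0.0, 0.989, -0.146, 0.0]
ft_force: [0.7, 3.0, 3.5]
opening: -0.001
```

Emit:
apply_moves(deltas=[[[255,-0.0004,-0.002,0,0],[255,-0.0004,-0.002,0,0],[255,-0.0004,-0.002,0,0],[255,-0.0004,-0.002,0,0],[255,-0.0004,-0.002,0,0],[255,-0.0005,-0.0019,0,0],[255,-0.0005,-0.0019,0,0],[255,-0.0005,-0.0019,0,0],[255,-0.0005,-0.0019,0,0],[255,-0.0005,-0.0019,0,0]]])

```text
time_s: 11.65
tcp_pos: [0.6182, 0.068, 0.1056]
tool_rot: [0.0, 0.989, -0.146, -0.0]
ft_force: [0.7, 2.3, 4.7]
opening: -0.001
```

Emit:
apply_moves(deltas=[[[255,-0.0005,-0.0019,0,0],[255,-0.0005,-0.0019,0,0],[255,-0.0006,-0.0019,0,0],[255,-0.0006,-0.0019,0,0],[255,-0.0006,-0.0019,0,0],[255,-0.0006,-0.0019,0,0],[255,-0.0006,-0.0019,0,0],[255,-0.0006,-0.0019,0,0],[255,-0.0006,-0.0019,0,0],[255,-0.0006,-0.0019,0,0]]])

```text
time_s: 12.9
tcp_pos: [0.6124, 0.049, 0.1056]
tool_rot: [0.0, 0.989, -0.146, -0.0]
ft_force: [0.3, 2.3, 4.6]
opening: 0.002
```

Emit:
apply_moves(deltas=[[[255,-0.0007,-0.0019,0,0],[255,-0.0007,-0.0019,0,0],[255,-0.0007,-0.0019,0,0],[255,-0.0007,-0.0019,0,0],[255,-0.0007,-0.0019,0,0],[255,-0.0007,-0.0019,0,0],[255,-0.0007,-0.0019,0,0],[255,-0.0007,-0.0019,0,0],[255,-0.0007,-0.0018,0,0],[255,-0.0008,-0.0018,0,0]]])

```text
time_s: 14.15
tcp_pos: [0.6054, 0.0302, 0.1056]
tool_rot: [-0.0, 0.989, -0.146, 0.0]
ft_force: [1.8, 2.2, 5.2]
opening: -0.001
```

Emit:
apply_moves(deltas=[[[255,-0.0008,-0.0018,0,0],[255,-0.0008,-0.0018,0,0],[255,-0.0008,-0.0018,0,0],[255,-0.0008,-0.0018,0,0],[255,-0.0008,-0.0018,0,0],[255,-0.0009,-0.0018,0,0],[255,-0.0009,-0.0018,0,0],[255,-0.0009,-0.0018,0,0],[255,-0.0009,-0.0018,0,0],[255,-0.0009,-0.0018,0,0]]])

```text
time_s: 15.4
tcp_pos: [0.5968, 0.0122, 0.1056]
tool_rot: [-0.0, 0.989, -0.146, 0.0]
ft_force: [1.3, 1.7, 3.0]
opening: -0.0
```

```bash
python3 - <<'E'
from h import *
o=manip.get_obs(); print(o["tcp_pos"],o["ft_force"])
for n,p in(("side",(295,210)),("top",(290,194))):
    c=manip.read_camera(n); im=c["pixels"]; g=cv2.cvtColor(im,cv2.COLOR_RGB2GRAY).astype(float); x,y=p
    b=g[y-7:y+8,x-7:x+8]; wt=np.clip(90-b,0,None); v,u=np.mgrid[y-7:y+8,x-7:x+8]; print(n,"knot px",(u*wt).sum()/wt.sum(),(v*wt).sum()/wt.sum(),wt.sum())
    if n=="side": cv2.imwrite("pics/run2.png",cv2.resize(im[90:260,200:360],None,fx=3.5,fy=3.5,interpolation=2)[:,:,::-1])
E
```

```text
[0.59683147 0.01216829 0.10562071] [1.30773148 1.73465996 2.98973636]
side knot px 295.7781690140845 209.65774647887324 1420.0
top knot px 290.2742248062016 193.88468992248062 1032.0
```

View pics/run2.png

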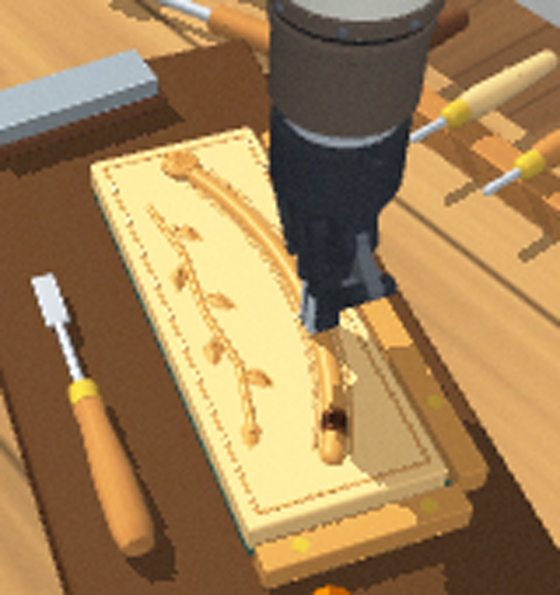

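The fingertip is on the crest at crop (318,330), and the knot at crop (335,418) and the panel have not moved.

Emit:
apply_moves(deltas=[[[255,-0.0009,-0.0018,0,0],[255,-0.0009,-0.0018,-0.0001,0],[255,-0.0009,-0.0018,0,0],[255,-0.001,-0.0018,0,0],[255,-0.001,-0.0018,0,0],[255,-0.001,-0.0017,0,0],[255,-0.001,-0.0017,0,0],[255,-0.001,-0.0017,0,0],[255,-0.001,-0.0017,0,0],[255,-0.001,-0.0017,0,0]]])

```text
time_s: 16.75
tcp_pos: [0.5871, -0.0053, 0.1055]
tool_rot: [-0.0, 0.989, -0.146, 0.0]
ft_force: [1.4, 1.7, 4.2]
opening: -0.001
```

Emit:
apply_moves(deltas=[[[255,-0.001,-0.0017,0,0],[255,-0.0011,-0.0017,0,0],[255,-0.0011,-0.0017,0,0],[255,-0.0011,-0.0017,0,0],[255,-0.0011,-0.0017,0,0],[255,-0.0011,-0.0017,0,0],[255,-0.0011,-0.0017,0,0],[255,-0.0011,-0.0016,0,0],[255,-0.0011,-0.0016,0,0],[255,-0.0012,-0.0016,0,0]]])

```text
time_s: 18.0
tcp_pos: [0.5761, -0.022, 0.1055]
tool_rot: [-0.0, 0.989, -0.146, 0.0]
ft_force: [2.7, 2.6, 3.2]
opening: 0.002
```

Emit:
apply_moves(deltas=[[[255,-0.0012,-0.0016,0,0],[255,-0.0012,-0.0016,0,0],[255,-0.0012,-0.0016,0,0],[255,-0.0012,-0.0016,0,0],[255,-0.0012,-0.0016,0,0],[255,-0.0012,-0.0016,0,0],[255,-0.0012,-0.0016,0,0],[255,-0.0012,-0.0016,0,0],[255,-0.0012,-0.0016,0,0],[255,-0.0013,-0.0015,0,0]]])

```text
time_s: 19.25
tcp_pos: [0.564, -0.0379, 0.1055]
tool_rot: [0.0, 0.989, -0.146, 0.0]
ft_force: [1.5, 2.0, 4.0]
opening: 0.002
```

Emit:
apply_moves(deltas=[[[255,-0.0013,-0.0016,0,0],[255,-0.0013,-0.0016,0,0],[255,-0.0013,-0.0016,0,0],[255,-0.0014,-0.0016,0,0],[255,-0.0014,-0.0016,0,0],[255,-0.0014,-0.0015,0,0],[255,-0.0014,-0.0015,0,0],[255,-0.0014,-0.0015,0,0],[255,0,0,0,0],[255,0,0,0,0],[255,0,0,0,0]]])

```text
time_s: 20.62
tcp_pos: [0.5529, -0.0505, 0.1055]
tool_rot: [0.0, 0.989, -0.146, -0.0]
ft_force: [1.9, 0.6, 4.9]
opening: 0.001
```

```bash
python3 - <<'E'
from h import *
ims=[]
for n in("side","top"):
    c=manip.read_camera(n); o=manip.get_obs(); print(o["tcp_pos"],o["ft_force"],proj(c,o["tcp_pos"]))
    im=c["pixels"]; x,y=(220,110) if n=="side" else (190,120)
    ims.append(cv2.resize(im[y:y+160,x:x+125],None,fx=3.2,fy=3.2,interpolation=2))
    P=cv2.cvtColor(im,cv2.COLOR_RGB2HSV)
cv2.imwrite("pics/end.png",np.hstack(ims)[:,:,::-1])
p=inv(o["tcp_pos"]); print("s",280*(np.arcsin(117/280)-np.arctan2(p[1],p[0]+.245)),"r",np.hypot(p[0]+.245,p[1]))
E
```

```text
[ 0.55292048 -0.05051238  0.1054221 ] [ 1.52095886 -0.24830234  4.6552107 ] [[295.45894268 209.25685246]]
[ 0.55291719 -0.05054194  0.10543789] [1.56073954 0.14433719 4.49982409] [[290.1308872  194.65701308]]
s 236.77277252393898 r 0.2799903624519094
```

View pics/end.png

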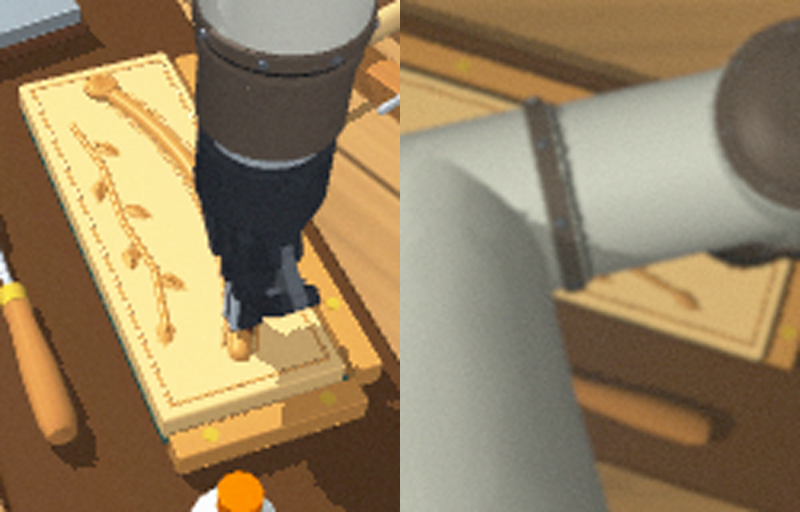

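The fingertips cover the knot at side crop (240,322). The TCP projects to within 0.5 px of the measured knot in both views, and the panel, gouge and glue have not moved. Handing in.

```bash
python3 -c "
from plant import manip
print(manip.close_job())"
```

```text
the job is handed in; nothing more can be done
None
```

The job is handed in, with the closed fingertips resting on the dark knot at about 4.5 N. I set them on the bead at bead_0, ran them along the crest at about 2 mm per step, and stopped at the knot about 237 mm along the arc. It took about 21 s of the 54 s allowed.

- **Position:** at the end the fingertips were within 0.1 mm of the fitted 280 mm arc. They projected to within about 0.5 px of the measured knot in both cameras.
- **Contact:** every reading from touch-down to the end showed 3.0 to 5.2 N upward, with up to about 3.7 N of sideways drag. I only had a force reading at the end of each move call, so contact between those readings is inferred.
- **Other things:** the knot's pixels were unchanged in the mid-run images, so the panel showed no visible shift. The gouge, glue and stone looked undisturbed, though the last pictures show only parts of them.
- **Disagreements:** the two cameras differed by about 2 mm on where the knot sits along the arc (236.1 and 238.1 mm), and I aimed between them. My crest check across the bead was noisy. In the top view it read up to 1.4 mm inward of the arc, and in the side view up to 5 mm. I put that down to shading and followed the given arc.

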